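# Seat the tube carrier on the shaker's locating pins and start it

## Task

The tube carrier sits tilted, propped up on the shaker's two locating pins: nudge it sideways along its channel with your fingertips until its two holes drop over the pins and it lies flat on the bed. Only then press the green start button right down and let go of it. Push only, do not pick the carrier up, and leave the bottle, beaker and orange box where they are.

Things in the scene. Friction and masses are not known exactly. Their poses are not given: they have to be found in the camera images.
- shaker: Fixed bench shaker: white housing 160 mm (x) by 380 mm (y), dark flat bed 70 mm above the origin, dark blue console on its -x side (x -160 to -80 mm, 55 mm high) with button and display. Origin on the bench under the middle of the channel; z up, y along the channel.
- bed (a point): Centre of the bed's top, 70 mm above the shaker's origin. Two aluminium guide rails on the bed, 14 mm high and 340 mm long in y, leave a channel 115 mm wide (x -57.5 to +57.5 mm), open at both ends. The carrier lies in it with 1.5 mm play each side.
- pin_a (a point): Tip of a brass pin at x -35, y +30, z 77 mm of the shaker. Pin 8 mm in diameter, 7 mm above the bed, its top 3 mm tapered to 6 mm. At the start it is hidden under the carrier; yellow stripes across the rails mark the pins' y.
- pin_b (a point): Tip of the other pin, the same, at x = +35, y = +30, z = 77 mm of the shaker.
- carrier: Loose aluminium plate 112 mm (x) by 180 mm (y) by 8 mm, 0.4 to 0.65 kg, with a teal tube rack fixed on it (100 by 100 mm around x 0, y -36 mm; tube caps reach 40 mm above the plate's underside). Origin at the centre of the plate's underside; z up, y towards the bare end, near which the holes are. Seated, its origin is at x 0, y 0, z 70 mm of the shaker.
- push_end (a point): Middle of the carrier's rack-side end face: x 0, y -90, z 4 mm of the carrier. The carrier starts 15 to 45 mm too far in the shaker's -y, this end resting on the bed, the bare end propped 8 to 10 mm up by the pin tips. Push here in the shaker's +y: it slides at a few newtons, drops by its own weight and is then stopped by the pins.
- hole_a (a point): Centre, on the underside, of the 13 mm through hole that goes over pin_a: x = -35, y = +30, z = 0 mm of the carrier. A yellow line on the plate runs between the holes.
- hole_b (a point): The same for the hole that goes over pin_b: x = +35, y = +30, z = 0 mm of the carrier.
- start (a joint): Travel of the green start button, m: 0 up, 0.006 fully down; a spring of about 5 N at full travel pushes it back up.
- start_top (a point): Centre of the green button's top face when up; round cap 32 mm in diameter on a black housing, pressed straight down. At x = -120, y = -70 mm of the shaker, on the console, on its -y half.
- reagent: Loose amber bottle, 64 mm in diameter, 120 mm tall, blue cap; stands beyond the shaker (+x side). Origin under its centre. To be left alone.
- beaker: Loose glass beaker, 64 mm in diameter, 80 mm tall; beyond the shaker (+x side). Origin under its centre. To be left alone.
- tip_box: Loose orange box, 80 by 60 by 50 mm high, on the bench beyond the shaker's +y end. Origin under its centre. To be left alone.
There are look-alikes about, which are no part of the job. Leave any brown or pink look-alike of the carrier alone.

How it is judged:
On the way, in this order (a step that is already met when the one before it is completed fails the run):
1. the carrier's holes have dropped over both pins and it lies flat on the bed (horizontal distance between hole_a and pin_a below 0.0035 m and horizontal distance between hole_b and pin_b below 0.0035 m and z of each of hole_a, hole_b in the frame of shaker below 0.072 m and angle between carrier's own z axis and vertical below 0.02 rad), for 0.2 s.
2. the start button is pressed down (value of joint start above 0.0045 m), for 0.05 s.
At the end, for the whole second after the job is handed in: Both holes within 3.5 mm of their pins (level), their underside less than 2 mm above the bed, carrier level within 0.02 rad and at rest; the start button up again after being pressed more than 4.5 mm (all of step 1 and value of joint start below 0.002 m and linear speed of carrier below 0.01 m/s); the robot touches nothing.
It fails at once if the carrier is lifted more than 18 mm off the bed or tipped over 0.2 rad (z of carrier in the frame of shaker above 0.088 m or angle between carrier's own z axis and vertical above 0.2 rad).
It fails at once if the start button is pressed while the carrier is not seated (value of joint start above 0.003 m and not (horizontal distance between hole_a and pin_a below 0.0035 m and horizontal distance between hole_b and pin_b below 0.0035 m and z of each of hole_a, hole_b in the frame of shaker below 0.072 m and angle between carrier's own z axis and vertical below 0.02 rad)).
It fails at once if the bottle, the beaker or the orange box is moved more than 20 mm (distance of any of reagent, beaker, tip_box from where it was at the start of the episode above 0.02 m).
It also fails if it takes over 48 s, if anything falls off the work surface, if the arm or the gripper's body presses on something with over 40 N, if the wrist force passes 120 N, or if a joint passes its speed limit or range.

## Robot

A 7-joint arm with a two-finger parallel gripper is mounted at the origin on the work surface. World frame = base frame: x ahead of the robot, y to its left, z up, the work surface at z = 0. Lengths are in m, angles in rad, forces in N, time in s.
With the tool pointing down it reaches from about 0.35 to 0.9 m from the base axis. Payload 8.1 kg.
Tool frame: the origin (TCP) lies on the mounting face of the last link; the fingertips stand 178 mm ahead of it and the grasp point (between the pads) lies 159 mm ahead of it (env.grasp_offset is the distance from the TCP to the grasp point, in m); z points along the fingers, y is the line along which they close (so a half turn about z gives the same grasp; the last joint's range is limited). The gripper opens to 92 mm and grips with 3 to 60 N. Pads are 19 mm wide; open, the fingers measure 130 mm over their backs; the gripper's body (75 mm by 190 mm) begins 47 mm behind the grasp point.
Start: joints at [1.087, 0.434, 0.025, 1.573, -0.012, 1.134, -0.075], TCP at [0.232, -0.58, 0.405] pointing down, gripper open.
Joint ranges: [-2.62, 2.62], [-0.44, 2.09], [-1.27, 1.32], [0.08, 2.57], [-1.32, 4.46], [0.12, 2], [-2.74, 2.74]. Speed limits (rad/s): [2.22, 2.22, 3.01, 3.01, 3.14, 3.14, 3.14].

## Interface

Orientations are given as a unit quaternion [w, x, y, z].
In Python, from cell import env gives the robot as it stands. The module is installed in compiled form; this text tells all that it offers.
- The arm moves only by the tool jog_arm, never from a script. Its argument "motion" is a list of rows, each an object with "delta_pos": the shift along the tool's x, y, z scaled (see below), a list of three; "dr": the turn, a rotation vector about the tool's x, y, z scaled (see below), a list of three; "claw": the closure, from -1 (fully open) to 1 (shut). In form: [{"delta_pos": [dx, dy, dz], "dr": [wx, wy, wz], "claw": claw}, ...]. A call has 1 to 5 rows; each row shifts and turns the commanded pose from where the row before left it, along the tool's axes as they then stand; what a row does not reach is not made up. The controller multiplies each number of a shift by 0.2 m and each number of a turn by 30 degrees. A row lasts 1/10 s, in which the tool goes at most 50 mm and 8.59 degrees, less where a joint would pass 70% of its speed; a pose out of reach is approached as far as the arm can. A call with a number of a shift or a turn outside -1 to 1 is refused whole. A call with a gripper value outside its range is refused whole. The fingers move at their own pace and stop on an object; "squeeze" is the grip in N (left out, the last holds). Time passes only in rows, so rows that do not move let the fingers close. It gives the time, the measured TCP pose, the force, the opening and the grip force at its end, in the units of the state.
- env.read_state(): the state, without advancing time (a new reading comes with each control period).
- env.capture(name): name is "side" or "top"; returns the picture (400x640x3 uint8, blue, green, red); there is no depth.
- env.calibration(name): a dict with "fx", "fy", "cx", "cy" (pixels), "view" (4x4, takes a point from world to camera coordinates). Camera axes: x right, y up, looking along -z (the intrinsics and any distortion apply to the point x, -y, -z); pixel columns grow to the right and rows downward; lengths in m; the calibration is good to about 2 mm. A picture is of the moment at which its call begins. calibration takes no time and is no camera call.
- env.job_done(): hands the job in; it is judged then, once.
Trained networks look in the newest picture that a camera, given by its name, has taken for a name from the list of things; names that differ only in an ending like _2 or _b are one class to them, and where a whole thing is asked for, a point or a joint stands for the part that bears it (a point fixed in the world has none). Each returns a list of dicts, best first, with "confidence" (0 to 1); they miss things now and then, are a little off and sometimes report something else, mostly with a low value. They report only what shows in the picture. A call takes as long as a camera call. They do not tell look-alikes from the thing itself.
- env.spot_in(label, camera): "location" ([x, y, z] in m, in world coordinates, good to about 4 mm: the middle of the surface that is visible of it).
- env.cut_out(label, camera): "pixels" (400x640 bool, what is visible of it).
The state is a dict: "clock": time; "joints": joint angles; "qd": joint speeds; "effort": joint torques, N m; "tcp_pos": TCP position; "eef_rot": TCP orientation; "contact_force": force on the tool from outside, world axes, zero at the start; "torque": the same for the moment, N m; "width": opening from 0.0 (shut) to 1.0 (fully open); "finger_force": force on a finger pad.
Only numpy, scipy, OpenCV 4.12 (cv2) and the standard library are available. Lean on these libraries where they do the work, as an engineer would, in place of code of your own. Each camera call takes 0.05 s, during which the arm holds its last target. There are 200 camera calls.

## Working session

There is one attempt and no reset: what is moved stays moved. The work goes in short steps, Python scripts to look and compute and a tool call to move; the robot and the scene stay as the last step left them, time stands still between calls to the robot, and variables do not carry over. Pictures are saved under pics/ and viewed, at most 10 in all, crops included, and the job is handed in when it is done.

Besides the shell and the picture viewer there is one more tool, called after "Call:" as name([rows], argument=value, ...), one row to a line, values as JSON. jog_arm: Moves the arm, as the interface text tells. Its arguments: {"type":"object","properties":{"motion":{"type":"array","items":{"type":"object","properties":{"delta_pos":{"type":"array","items":{"type":"number","minimum":-1,"maximum":1}},"dr":{"type":"array","items":{"type":"number","minimum":-1,"maximum":1}},"claw":{"type":"number"}}}},"squeeze":{"type":"number"}},"required":["motion"]}

```bash
mkdir -p pics; python3 - <<'E'
from cell import env
import cv2,numpy as np
s=env.read_state();print(s['clock'],s['tcp_pos'],s['eef_rot'],s['width'],env.grasp_offset)
for c in('top','side'):
    cv2.imwrite(f'pics/{c}0.png',env.capture(c))
    k=env.calibration(c);print(c,k['fx'],k['fy'],k['cx'],k['cy'],{q:v for q,v in k.items() if q not in('fx','fy','cx','cy')})
    for l in('shaker','carrier','start_top','bed','hole_a','push_end','tip_box','reagent','beaker'):
        try: print(l,[(np.round(d['location'],3).tolist(),round(d['confidence'],2)) for d in env.spot_in(l,c)])
        except Exception as e: print(l,e)
print(env.read_state()['clock'])
E
```

```text
0.0 [ 0.23215188 -0.58002669  0.40394572] [-7.66713521e-04  9.81940724e-01  1.89187149e-01 -2.22171442e-04] 1.002265301560456 0.1592
top 441.5294410945711 441.5294410945711 326.60872179180546 192.88876991723777 {'view': array([[ 0.0118772 , -0.99980621, -0.01569949,  0.05870503],
       [ 0.98784486,  0.00929863,  0.15516465, -0.64481981],
       [-0.1549886 , -0.01735158,  0.98776387, -1.22836083],
       [ 0.        ,  0.        ,  0.        ,  1.        ]])}
shaker [([0.51, 0.06, 0.067], 0.66)]
carrier [([0.5, -0.344, 0.029], 0.86), ([0.621, 0.448, 0.032], 0.84), ([0.587, 0.029, 0.101], 0.72)]
start_top []
bed [([0.516, 0.057, 0.065], 0.63), ([0.59, 0.032, 0.101], 0.2)]
hole_a [([0.743, -0.326, 0.024], 0.91), ([0.497, -0.345, 0.03], 0.78), ([0.622, 0.448, 0.032], 0.76), ([0.588, 0.029, 0.098], 0.6)]
push_end [([0.589, 0.032, 0.1], 0.7), ([0.617, 0.447, 0.03], 0.64), ([0.743, -0.326, 0.023], 0.58), ([0.497, -0.342, 0.032], 0.57)]
tip_box [([0.493, 0.307, 0.051], 0.74)]
reagent []
beaker [([0.729, 0.155, 0.034], 0.82), ([0.493, 0.307, 0.051], 0.71)]
side 425.97545066018205 425.97545
[... 240 characters left out ...]
     [ 0.        ,  0.        ,  0.        ,  1.        ]])}
shaker [([0.498, 0.134, 0.057], 0.9)]
carrier [([0.731, -0.313, 0.012], 0.97), ([0.607, 0.463, 0.022], 0.79), ([0.583, 0.042, 0.086], 0.63), ([0.501, 0.135, 0.056], 0.51)]
start_top []
bed [([0.497, 0.136, 0.058], 0.94), ([0.584, 0.042, 0.083], 0.45)]
hole_a [([0.606, 0.457, 0.02], 0.9), ([0.494, -0.317, 0.024], 0.68), ([0.737, -0.311, 0.01], 0.65), ([0.582, 0.044, 0.089], 0.59)]
push_end [([0.584, 0.046, 0.09], 0.82), ([0.739, -0.316, 0.014], 0.78), ([0.494, -0.311, 0.023], 0.7), ([0.611, 0.459, 0.022], 0.56)]
tip_box [([0.481, 0.324, 0.047], 0.92)]
reagent [([0.747, 0.034, 0.068], 0.68)]
beaker [([0.712, 0.163, 0.056], 0.94)]
1.0
```

View pics/top0.png

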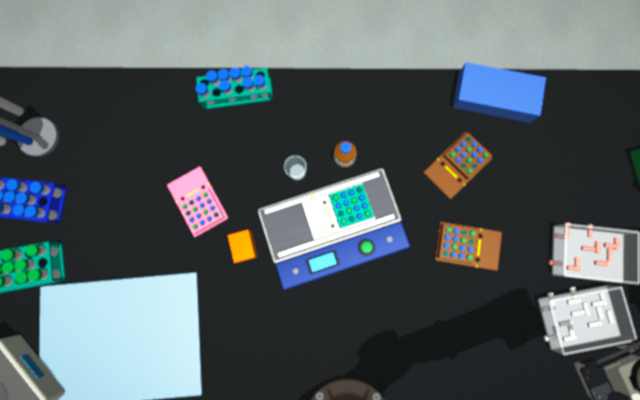

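View pics/side0.png

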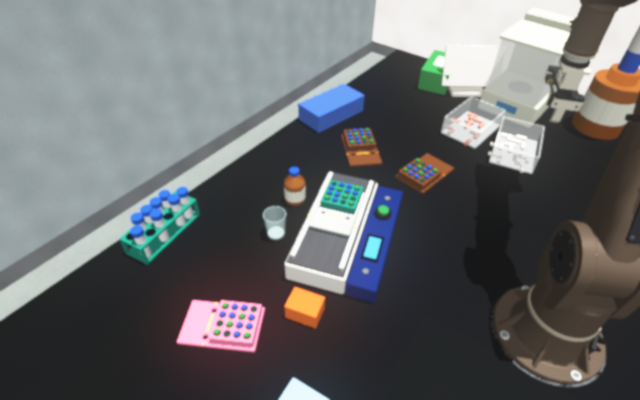

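The top view shows the shaker around (258..410, 168..290). The carrier's rack is at (350,205), the green button at (366,247) and the display at (322,262). The orange box is at (241,246), and the bottle and beaker are at (345,152) and (295,167). The brown and pink carriers are look-alikes. Next I'll zoom in.

```bash
python3 - <<'E'
import cv2
a=cv2.imread('pics/top0.png')[155:295,250:420];cv2.imwrite('pics/topc.png',cv2.resize(a,None,fx=4,fy=4,interpolation=cv2.INTER_CUBIC))
a=cv2.imread('pics/side0.png')[165:305,280:410];cv2.imwrite('pics/sidec.png',cv2.resize(a,None,fx=4,fy=4,interpolation=cv2.INTER_CUBIC))
E
```

```text
(no output)
```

View pics/topc.png

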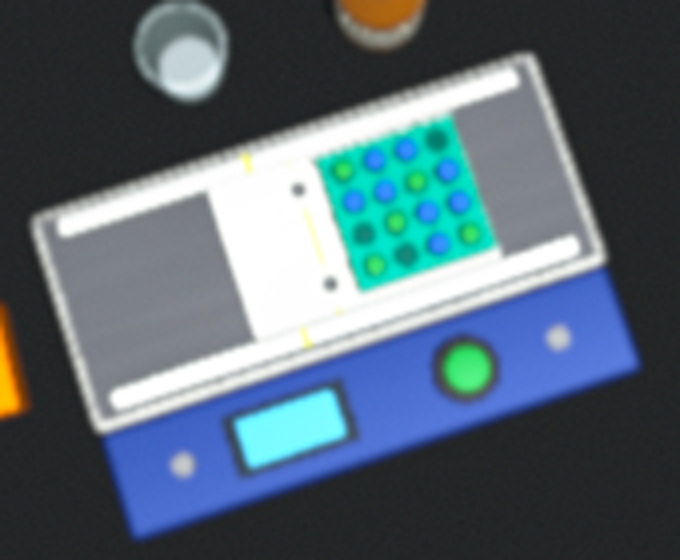

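View pics/sidec.png

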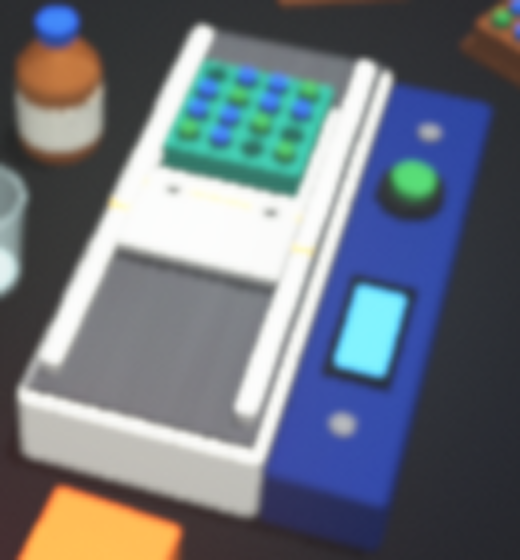

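The crops show:
- **Top crop:** housing corners at (35,215), (530,55), (605,265) and (98,430). The stripes are at (248,162) and (306,337), the holes at (299,190) and (331,284), and the button at (467,368).
- **Side crop:** button at (414,180), stripes at (118,204) and (303,250), holes at (174,189) and (270,212).

I'll fit the shaker pose from these.

```bash
cat > h.py <<'E'
import numpy as np
from cell import env
K={c:env.calibration(c) for c in('top','side')}
def proj(c,P):
    k=K[c];p=np.c_[np.atleast_2d(P),np.ones(len(np.atleast_2d(P)))]@k['view'].T
    return np.c_[k['cx']+k['fx']*p[:,0]/-p[:,2],k['cy']+k['fy']*-p[:,1]/-p[:,2]]
def S(p,Q): # shaker -> world
    x,y,a=p[:3];c,s=np.cos(a),np.sin(a);Q=np.atleast_2d(Q)
    return np.c_[x+c*Q[:,0]-s*Q[:,1],y+s*Q[:,0]+c*Q[:,1],Q[:,2]]
E
python3 - <<'E'
from h import *
from scipy.optimize import least_squares
T=np.array([[35,215],[530,55],[605,265],[98,430],[137,538],[638,370],[248,162],[306,337]])/4+[250,155]
QT=np.array([[80,190,70],[80,-190,70],[-80,-190,70],[-80,190,70],[-160,190,55],[-160,-190,55],[64,30,84],[-64,30,84]])/1e3
D=np.array([[22,395],[262,452],[385,508],[490,103],[118,204],[303,250]])/4+[280,165]
QD=np.array([[80,190,70],[-80,190,70],[-160,190,55],[-160,-190,55],[64,30,84],[-64,30,84]])/1e3
hT=np.array([[299,190],[331,284]])/4+[250,155];hD=np.array([[174,189],[270,212]])/4+[280,165]
bT=np.array([[467,368]])/4+[250,155];bD=np.array([[414,180]])/4+[280,165]
def car(y0,Q):
    t=.007/(.12-y0);Q=np.array(Q,float);c,s=np.cos(t),np.sin(t)
    y=Q[:,1]+.09
    return np.c_[Q[:,0],y0-.09+c*y-s*Q[:,2],.07+s*y+c*Q[:,2]]
H=[[.035,.03,.008],[-.035,.03,.008]]
def f(p):
    b=S(p,[[-.12,-.07,p[3]]]);h=S(p,car(p[4],H))
    return np.r_[(proj('top',S(p,QT))-T).ravel(),(proj('side',S(p,QD))-D).ravel(),(proj('top',b)-bT).ravel(),(proj('side',b)-bD).ravel(),(proj('top',h)-hT).ravel(),(proj('side',h)-hD).ravel()]
r=least_squares(f,[.58,.06,.3,.065,-.03],loss='soft_l1')
p=r.x;print(p,np.degrees(p[2]));print(np.round(r.fun if 0 else f(p),1))
pe=S(p,car(p[4],[[0,-.09,.004]]));print('push_end',pe,'button',S(p,[[-.12,-.07,p[3]]]))
print('bottle',env.spot_in('reagent','side')[:1] and 1)
np.save('p.npy',p)
E
```

```text
[ 0.57960219  0.05718698  0.33111493  0.07211567 -0.02720537] 18.97148804624973
[-1.8  0.   0.7 -1.4  0.9 -1.2 -0.9  0.4 -1.5  0.9  1.4 -0.2 -0.1  0.3
 -0.4 -0.2 -1.9 -1.5 -0.3  1.1  0.7 -0.5  1.5 -0.4  0.9  0.2  0.  -0.2
 -0.2  0.1  0.1 -0.  -0.3 -0.1 -0.4 -0.   0.1 -0.4  0.5 -0.3]
push_end [[ 0.61776719 -0.05383166  0.07399548]] button [[ 0.48887737 -0.04802236  0.07211567]]
bottle 1
```

Call:
jog_arm([
  {"delta_pos": [0,0,0],"dr": [0,0,0.095],"claw": 1},
  {"delta_pos": [0.19,-0.12,0],"dr": [0,0,0],"claw": 1},
  {"delta_pos": [0.19,-0.12,0],"dr": [0,0,0],"claw": 1},
  {"delta_pos": [0.19,-0.12,0],"dr": [0,0,0],"claw": 1},
  {"delta_pos": [0.19,-0.12,0],"dr": [0,0,0],"claw": 1},
])

```text
clock: 1.55
tcp_pos: [0.3456, -0.4386, 0.4049]
eef_rot: [0.0, 0.986, 0.165, 0.0]
contact_force: [0.9, 0.0, -0.3]
width: 0.617
finger_force: 0.0
```

Call:
jog_arm([
  {"delta_pos": [0.19,-0.12,0],"dr": [0,0,0],"claw": 1},
  {"delta_pos": [0.19,-0.12,0],"dr": [0,0,0],"claw": 1},
  {"delta_pos": [0.19,-0.12,0],"dr": [0,0,0],"claw": 1},
  {"delta_pos": [0.19,-0.12,0],"dr": [0,0,0],"claw": 1},
  {"delta_pos": [0.19,-0.12,0],"dr": [0,0,0],"claw": 1},
])

```text
clock: 2.05
tcp_pos: [0.4864, -0.2633, 0.405]
eef_rot: [0.0, 0.986, 0.165, 0.0]
contact_force: [0.7, -0.3, -0.6]
width: 0.182
finger_force: 0.0
```

Call:
jog_arm([
  {"delta_pos": [0.19,-0.12,0.1],"dr": [0,0,0],"claw": 1},
  {"delta_pos": [0.19,-0.12,0.1],"dr": [0,0,0],"claw": 1},
  {"delta_pos": [0.19,-0.12,0.1],"dr": [0,0,0],"claw": 1},
  {"delta_pos": [0.19,-0.12,0.05],"dr": [0,0,0],"claw": 1},
  {"delta_pos": [0.19,-0.12,0],"dr": [0,0,0],"claw": 1},
])

```text
clock: 2.55
tcp_pos: [0.6266, -0.0881, 0.3328]
eef_rot: [-0.0, 0.986, 0.165, -0.001]
contact_force: [0.5, -1.0, 0.9]
width: 0.004
finger_force: 0.0
```

Call:
jog_arm([
  {"delta_pos": [0,0,0],"dr": [0,0,0],"claw": 1},
  {"delta_pos": [0,0,0],"dr": [0,0,0],"claw": 1},
])

```text
clock: 2.75
tcp_pos: [0.6267, -0.0882, 0.3344]
eef_rot: [-0.0, 0.986, 0.166, -0.0]
contact_force: [-0.3, -1.5, 1.4]
width: 0.004
finger_force: 0.0
```

```bash
cat > look.py <<'E'
from h import *
import cv2,sys
p=np.load('p.npy')
s=env.read_state();t=np.array(s['tcp_pos']);c,sn=np.cos(p[2]),np.sin(p[2]);d=t-[p[0],p[1],0]
print(s['clock'],'tip in shaker',[c*d[0]+sn*d[1],-sn*d[0]+c*d[1],t[2]-.178],s['eef_rot'],s['contact_force'],s['width'])
if len(sys.argv)>1:
    a=env.capture('top')[145:285,255:405];b=env.capture('side')[155:295,290:410]
    im=np.hstack([a,b]);cv2.imwrite(f'pics/{sys.argv[1]}.png',cv2.resize(im,None,fx=2.9,fy=2.9,interpolation=cv2.INTER_CUBIC))
E
python3 look.py v1
```

```text
2.75 tip in shaker [np.float64(-0.0027094517046089006), np.float64(-0.15278983717109362), np.float64(0.15637272673468844)] [-1.95320522e-04  9.86117293e-01  1.66050094e-01 -1.15611360e-04] [-0.25069095 -1.48062067  1.40866748] 0.0035520934986293384
```

View pics/v1.png

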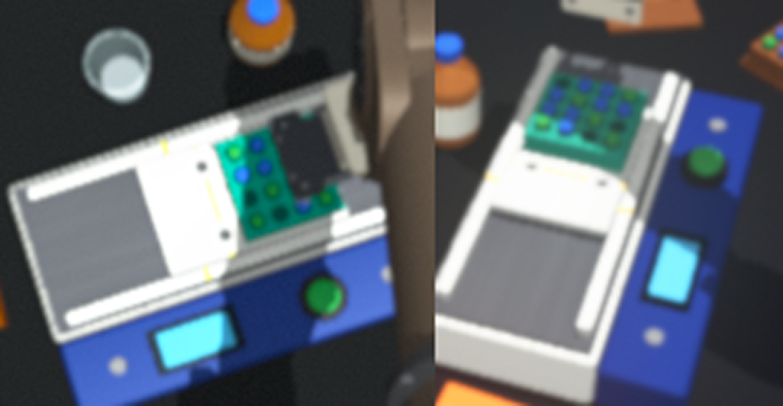

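The view shows the gripper above the channel's −y end, around (310,150) in the left half. The carrier is still propped and clear of it. I'll descend.

Call:
jog_arm([
  {"delta_pos": [0.013,0,0.1],"dr": [0,0,0],"claw": 1},
  {"delta_pos": [0,0,0.1],"dr": [0,0,0],"claw": 1},
  {"delta_pos": [0,0,0.1],"dr": [0,0,0],"claw": 1},
  {"delta_pos": [0,0,0.05],"dr": [0,0,0],"claw": 1},
  {"delta_pos": [0,0,0.03],"dr": [0,0,0],"claw": 1},
])

```text
clock: 3.35
tcp_pos: [0.6281, -0.09, 0.2582]
eef_rot: [0.0, 0.986, 0.164, -0.001]
contact_force: [-0.2, -0.2, -0.1]
width: 0.006
finger_force: 0.0
```

Call:
jog_arm([
  {"delta_pos": [0,0,0],"dr": [0,0,0],"claw": 1},
  {"delta_pos": [0,0,0],"dr": [0,0,0],"claw": 1},
])

```text
clock: 3.55
tcp_pos: [0.6289, -0.0891, 0.2595]
eef_rot: [0.0, 0.986, 0.164, 0.001]
contact_force: [0.7, -1.3, 0.1]
width: 0.003
finger_force: 0.0
```

Call:
jog_arm([
  {"delta_pos": [0,0,0.015],"dr": [0,0,0],"claw": 1},
  {"delta_pos": [0,0,0.01],"dr": [0,0,0],"claw": 1},
  {"delta_pos": [0,0,0.01],"dr": [0,0,0],"claw": 1},
  {"delta_pos": [0,0,0],"dr": [0,0,0],"claw": 1},
])

```text
clock: 3.95
tcp_pos: [0.6286, -0.0887, 0.2515]
eef_rot: [-0.0, 0.986, 0.165, -0.0]
contact_force: [0.5, 0.9, 0.0]
width: 0.004
finger_force: 0.0
```

Call:
jog_arm([
  {"delta_pos": [0,-0.015,0],"dr": [0,0,0],"claw": 1},
  {"delta_pos": [0,-0.015,0],"dr": [0,0,0],"claw": 1},
  {"delta_pos": [0,-0.015,0],"dr": [0,0,0],"claw": 1},
  {"delta_pos": [0,-0.015,0],"dr": [0,0,0],"claw": 1},
  {"delta_pos": [0,-0.015,0],"dr": [0,0,0],"claw": 1},
])

```text
clock: 4.45
tcp_pos: [0.6237, -0.0742, 0.2518]
eef_rot: [-0.0, 0.986, 0.165, 0.0]
contact_force: [0.4, -0.9, -0.6]
width: 0.004
finger_force: 0.0
```

Call:
jog_arm([
  {"delta_pos": [0,-0.015,0],"dr": [0,0,0],"claw": 1},
  {"delta_pos": [0,-0.015,0],"dr": [0,0,0],"claw": 1},
  {"delta_pos": [0,-0.015,0],"dr": [0,0,0],"claw": 1},
])

```text
clock: 4.75
tcp_pos: [0.6209, -0.0664, 0.2518]
eef_rot: [0.0, 0.986, 0.164, 0.0]
contact_force: [1.2, -2.2, -0.6]
width: 0.003
finger_force: 1.3
```

Call:
jog_arm([
  {"delta_pos": [0,-0.015,0],"dr": [0,0,0],"claw": 1},
  {"delta_pos": [0,-0.015,0],"dr": [0,0,0],"claw": 1},
])

```text
clock: 4.95
tcp_pos: [0.6189, -0.0606, 0.2518]
eef_rot: [0.0, 0.986, 0.164, 0.0]
contact_force: [0.4, -2.0, -0.7]
width: 0.005
finger_force: 1.3
```

Call:
jog_arm([
  {"delta_pos": [0,-0.012,0],"dr": [0,0,0],"claw": 1},
  {"delta_pos": [0,-0.012,0],"dr": [0,0,0],"claw": 1},
  {"delta_pos": [0,-0.012,0],"dr": [0,0,0],"claw": 1},
  {"delta_pos": [0,-0.012,0],"dr": [0,0,0],"claw": 1},
])

```text
clock: 5.35
tcp_pos: [0.6158, -0.0512, 0.2518]
eef_rot: [0.0, 0.986, 0.165, 0.0]
contact_force: [0.7, -2.0, -0.2]
width: 0.007
finger_force: 1.4
```

```bash
python3 look.py v2
```

```text
5.35 tip in shaker [np.float64(-0.0010539421496550544), np.float64(-0.11427146530665315), np.float64(0.07375244438801559)] [7.53965537e-05 9.86343242e-01 1.64702773e-01 2.36771258e-05] [ 0.71184852 -2.00856366 -0.21416753] 0.007044523127396447
```

View pics/v2.png

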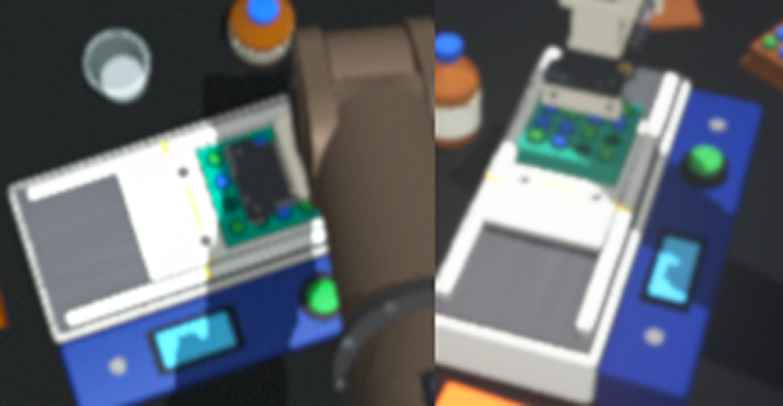

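The holes are now at (183,171) and (206,240) in the left half, about 18 mm from where they started. The stripe line runs from (165,146) to (209,272), so roughly 9 mm remains.

Call:
jog_arm([
  {"delta_pos": [0,-0.01,0],"dr": [0,0,0],"claw": 1},
  {"delta_pos": [0,-0.01,0],"dr": [0,0,0],"claw": 1},
  {"delta_pos": [0,-0.01,0],"dr": [0,0,0],"claw": 1},
])

```text
clock: 5.75
tcp_pos: [0.6138, -0.0456, 0.2517]
eef_rot: [0.0, 0.986, 0.165, 0.0]
contact_force: [-0.1, -0.3, 0.2]
width: 0.005
finger_force: 0.0
```

Call:
jog_arm([
  {"delta_pos": [0,-0.008,0],"dr": [0,0,0],"claw": 1},
])

```text
clock: 5.85
tcp_pos: [0.6132, -0.0436, 0.2517]
eef_rot: [-0.0, 0.986, 0.165, -0.0]
contact_force: [1.6, -2.3, 0.2]
width: 0.007
finger_force: 1.4
```

Call:
jog_arm([
  {"delta_pos": [0,-0.005,0],"dr": [0,0,0],"claw": 1},
])

```text
clock: 5.95
tcp_pos: [0.6129, -0.043, 0.2517]
eef_rot: [0.0, 0.986, 0.165, -0.0]
contact_force: [0.5, -2.1, -0.4]
width: 0.006
finger_force: 1.3
```

```bash
python3 look.py v3
```

```text
5.95 tip in shaker [np.float64(-0.0010358566331159502), np.float64(-0.10554174359240551), np.float64(0.07369110636255943)] [ 8.65153674e-06  9.86317343e-01  1.64857811e-01 -3.05104120e-05] [ 0.5058061  -2.05216112 -0.40040537] 0.006085061301985975
```

View pics/v3.png

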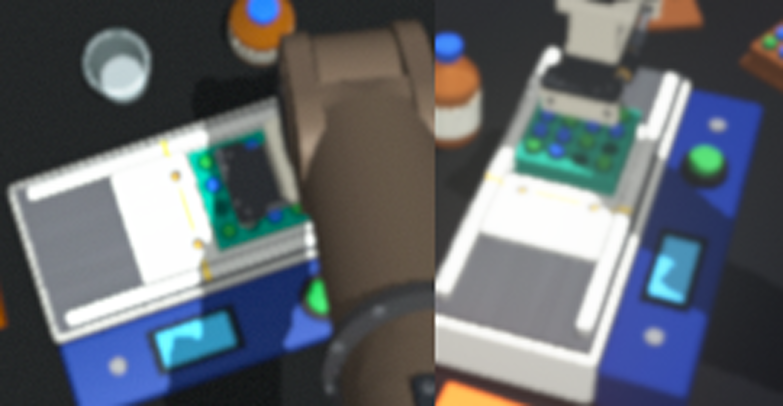

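Brass pins now show in both holes, at (176,176) and (198,243). I'll nudge on gently to check for a stop.

Call:
jog_arm([
  {"delta_pos": [0,-0.005,0],"dr": [0,0,0],"claw": 1},
])

```text
clock: 6.15
tcp_pos: [0.6127, -0.0424, 0.2517]
eef_rot: [0.0, 0.986, 0.165, 0.0]
contact_force: [0.1, -2.7, -0.0]
width: 0.005
finger_force: 1.3
```

Call:
jog_arm([
  {"delta_pos": [0,-0.005,0],"dr": [0,0,0],"claw": 1},
])

```text
clock: 6.25
tcp_pos: [0.6124, -0.0414, 0.2517]
eef_rot: [0.0, 0.986, 0.165, -0.0]
contact_force: [0.7, -3.4, -0.0]
width: 0.006
finger_force: 1.3
```

Call:
jog_arm([
  {"delta_pos": [0,-0.005,0],"dr": [0,0,0],"claw": 1},
])

```text
clock: 6.35
tcp_pos: [0.612, -0.0404, 0.2517]
eef_rot: [0.0, 0.986, 0.165, -0.0]
contact_force: [1.1, -2.5, -0.2]
width: 0.007
finger_force: 1.3
```

Call:
jog_arm([
  {"delta_pos": [0,-0.005,0],"dr": [0,0,0],"claw": 1},
])

```text
clock: 6.45
tcp_pos: [0.6117, -0.0394, 0.2517]
eef_rot: [0.0, 0.986, 0.165, -0.0]
contact_force: [1.5, -3.3, -0.5]
width: 0.005
finger_force: 2.2
```

Call:
jog_arm([
  {"delta_pos": [0,-0.005,0],"dr": [0,0,0],"claw": 1},
])

```text
clock: 6.55
tcp_pos: [0.6116, -0.039, 0.2518]
eef_rot: [0.0, 0.986, 0.164, 0.0]
contact_force: [3.3, -5.6, -2.0]
width: 0.009
finger_force: 3.5
```

```bash
python3 - <<'E'
from h import *
import cv2
a=env.capture('top')[180:255,270:370];b=env.capture('side')[185:255,290:370]
cv2.imwrite('pics/v4.png',np.vstack([cv2.resize(a,(750,562//2+20) if 0 else (420,315),interpolation=cv2.INTER_CUBIC),cv2.resize(b,(420,280)if 0 else (420,280),interpolation=cv2.INTER_CUBIC)]))
s=env.read_state();print(s['clock'],s['tcp_pos'],s['contact_force'])
E
```

```text
6.65 [ 0.61163323 -0.03900951  0.25176981] [ 1.85945423 -5.38711395 -2.16318641]
```

View pics/v4.png

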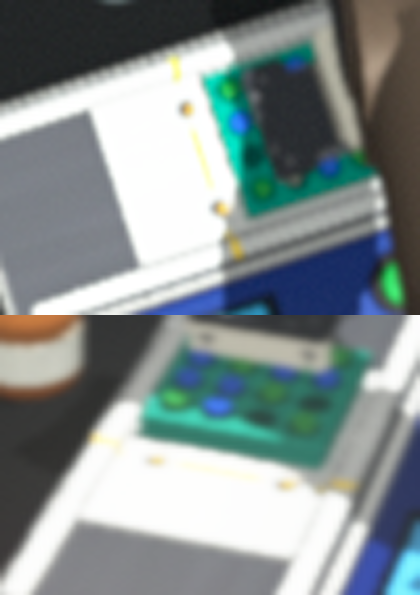

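Force rose to about 6 N, so the carrier is stopped by the pins, and brass shows at the −y side of both holes, (187,108) and (221,209). I'll triangulate the hole height to check it has dropped.

```bash
python3 - <<'E'
from h import *
from scipy.optimize import least_squares
p=np.load('p.npy')
def tri(t,s):
    return least_squares(lambda X:np.r_[(proj('top',X)-t).ravel(),(proj('side',X)-s).ravel()],[.58,.06,.08])
def sh(X):
    c,s=np.cos(p[2]),np.sin(p[2]);d=X-[p[0],p[1],0];return np.round([c*d[0]+s*d[1],-s*d[0]+c*d[1],d[2]],4)
for n,t,s in[('b0',(299/4+250,190/4+155),(174/4+280,189/4+165)),('a0',(331/4+250,284/4+155),(270/4+280,212/4+165)),
 ('b',(270+186/4.2,180+108/4.2),(290+155/5.25,185+146/4)),('a',(270+221/4.2,180+209/4.2),(290+287/5.25,185+170/4)),
 ('stripe+',(270+175/4.2,180+66/4.2),(290+103/5.25,185+124/4)),('stripe-',(270+236/4.2,180+247/4.2),(290+343/5.25,185+169/4))]:
    r=tri(t,s);print(n,sh(r.x),r.cost)
E
```

```text
b0 [0.035  0.0016 0.0813] 0.013540279324457446
a0 [-0.0343  0.0012  0.081 ] 0.110981749733261
b [0.0365 0.0324 0.0745] 0.00982038854371543
a [-0.0349  0.0314  0.0741] 0.08799164438702968
stripe+ [0.0651 0.0307 0.0848] 0.09390568224564612
stripe- [-0.0631  0.0297  0.0834] 0.01824269570647946
```

The holes dropped 7 mm and lie at about y = 32 mm, so the carrier is seated. I'll back off, lift and move over the button.

Call:
jog_arm([
  {"delta_pos": [0,0.025,0],"dr": [0,0,0],"claw": 1},
  {"delta_pos": [0,0.05,0],"dr": [0,0,0],"claw": 1},
  {"delta_pos": [0,0,-0.1],"dr": [0,0,0],"claw": 1},
  {"delta_pos": [0,0,-0.1],"dr": [0,0,0],"claw": 1},
  {"delta_pos": [0,0,-0.1],"dr": [0,0,0],"claw": 1},
])

```text
clock: 7.15
tcp_pos: [0.6163, -0.053, 0.3122]
eef_rot: [-0.0, 0.986, 0.165, -0.0]
contact_force: [0.4, -0.5, 0.0]
width: 0.005
finger_force: 0.0
```

Call:
jog_arm([
  {"delta_pos": [-0.2,-0.078,0],"dr": [0,0,0],"claw": 1},
  {"delta_pos": [-0.2,-0.078,0],"dr": [0,0,0],"claw": 1},
  {"delta_pos": [-0.195,-0.078,0],"dr": [0,0,0],"claw": 1},
  {"delta_pos": [0,0,0],"dr": [0,0,0],"claw": 1},
  {"delta_pos": [0,0,0],"dr": [0,0,0],"claw": 1},
])

```text
clock: 7.65
tcp_pos: [0.4881, -0.0473, 0.3122]
eef_rot: [0.0, 0.986, 0.165, 0.0]
contact_force: [0.3, 0.0, 0.1]
width: 0.007
finger_force: 0.0
```

```bash
python3 look.py v5
```

```text
7.65 tip in shaker [np.float64(-0.12046828805864139), np.float64(-0.06908609748038586), np.float64(0.13417330248068832)] [4.85139966e-05 9.86348691e-01 1.64669967e-01 2.44154370e-04] [0.33448673 0.00644536 0.07253117] 0.006515312704188013
```

View pics/v5.png

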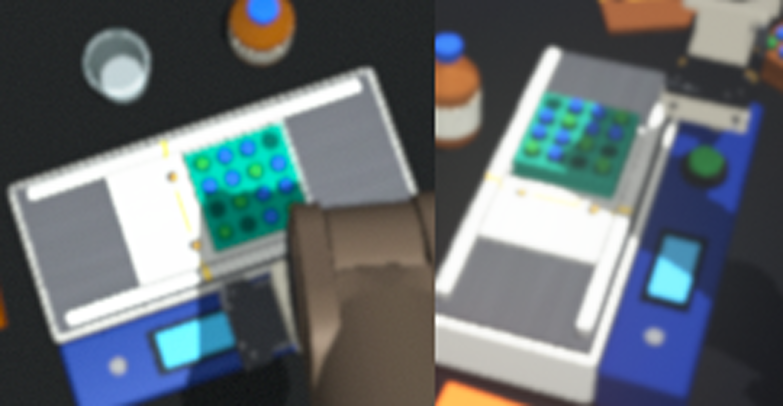

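The carrier lies flat with brass in both holes, at (172,176) and (196,244), and the gripper is over the button. I'll press it.

Call:
jog_arm([
  {"delta_pos": [0,0,0.1],"dr": [0,0,0],"claw": 1},
  {"delta_pos": [0,0,0.1],"dr": [0,0,0],"claw": 1},
  {"delta_pos": [0,0,0.08],"dr": [0,0,0],"claw": 1},
  {"delta_pos": [0,0,0.01],"dr": [0,0,0],"claw": 1},
  {"delta_pos": [0,0,0],"dr": [0,0,0],"claw": 1},
])

```text
clock: 8.25
tcp_pos: [0.4893, -0.047, 0.2536]
eef_rot: [-0.0, 0.986, 0.165, -0.0]
contact_force: [-1.1, -0.4, 2.8]
width: 0.006
finger_force: 1.1
```

Call:
jog_arm([
  {"delta_pos": [0,0,0.015],"dr": [0,0,0],"claw": 1},
  {"delta_pos": [0,0,0.015],"dr": [0,0,0],"claw": 1},
])

```text
clock: 8.45
tcp_pos: [0.4891, -0.047, 0.2486]
eef_rot: [0.0, 0.986, 0.165, 0.001]
contact_force: [-8.4, -0.1, 38.2]
width: 0.006
finger_force: 19.2
```

Call:
jog_arm([
  {"delta_pos": [0,0,0.01],"dr": [0,0,0],"claw": 1},
])

```text
clock: 8.55
tcp_pos: [0.4891, -0.0469, 0.2482]
eef_rot: [0.0, 0.986, 0.165, 0.001]
contact_force: [-15.1, 0.9, 56.5]
width: 0.004
finger_force: 28.5
```

Call:
jog_arm([
  {"delta_pos": [0,0,-0.02],"dr": [0,0,0],"claw": 1},
  {"delta_pos": [0,0,0],"dr": [0,0,0],"claw": 1},
])

```text
clock: 8.75
tcp_pos: [0.4889, -0.047, 0.251]
eef_rot: [0.0, 0.986, 0.165, 0.001]
contact_force: [-1.5, -0.4, 3.7]
width: 0.006
finger_force: 1.9
```

Call:
jog_arm([
  {"delta_pos": [0,0,-0.005],"dr": [0,0,0],"claw": 1},
  {"delta_pos": [0,0,0],"dr": [0,0,0],"claw": 1},
])

```text
clock: 8.95
tcp_pos: [0.489, -0.047, 0.2512]
eef_rot: [0.0, 0.986, 0.165, 0.001]
contact_force: [0.8, 0.6, 3.8]
width: 0.001
finger_force: 1.8
```

Call:
jog_arm([
  {"delta_pos": [0,0,-0.01],"dr": [0,0,0],"claw": 1},
  {"delta_pos": [0,0,0],"dr": [0,0,0],"claw": 1},
])

```text
clock: 9.15
tcp_pos: [0.489, -0.047, 0.2531]
eef_rot: [0.0, 0.986, 0.165, 0.001]
contact_force: [2.2, 1.3, 2.8]
width: 0.005
finger_force: 1.3
```

Call:
jog_arm([
  {"delta_pos": [0,0,-0.01],"dr": [0,0,0],"claw": 1},
  {"delta_pos": [0,0,0],"dr": [0,0,0],"claw": 1},
])

```text
clock: 9.35
tcp_pos: [0.4885, -0.0471, 0.2548]
eef_rot: [0.0, 0.986, 0.165, -0.0]
contact_force: [1.1, -0.3, 1.4]
width: 0.006
finger_force: 0.8
```

Call:
jog_arm([
  {"delta_pos": [0,0,-0.01],"dr": [0,0,0],"claw": 1},
  {"delta_pos": [0,0,0],"dr": [0,0,0],"claw": 1},
])

```text
clock: 9.55
tcp_pos: [0.488, -0.0471, 0.2566]
eef_rot: [-0.0, 0.986, 0.165, -0.001]
contact_force: [-0.3, -0.4, -0.2]
width: 0.002
finger_force: 0.0
```

The spring profile runs from zero at TCP z ≈ 0.256 to a hard stop near 0.250, so the button went fully down and is up again. I'll retreat upwards and check.

Call:
jog_arm([
  {"delta_pos": [0,0,-0.1],"dr": [0,0,0],"claw": 1},
  {"delta_pos": [0,0,-0.2],"dr": [0,0,0],"claw": 1},
  {"delta_pos": [0,0,-0.2],"dr": [0,0,0],"claw": 1},
  {"delta_pos": [0,0,0],"dr": [0,0,0],"claw": 1},
  {"delta_pos": [0,0,0],"dr": [0,0,0],"claw": 1},
])

```text
clock: 10.05
tcp_pos: [0.4883, -0.0471, 0.3572]
eef_rot: [0.0, 0.986, 0.165, 0.001]
contact_force: [-0.3, -0.2, -0.5]
width: 0.007
finger_force: 0.0
```

```bash
python3 look.py v6
```

```text
10.05 tip in shaker [np.float64(-0.12022358563582394), np.float64(-0.06896455282402733), np.float64(0.17924627547378058)] [2.05685459e-04 9.86358435e-01 1.64610836e-01 5.17834068e-04] [-0.26453659 -0.15640558 -0.54142656] 0.007361551319637895
```

View pics/v6.png

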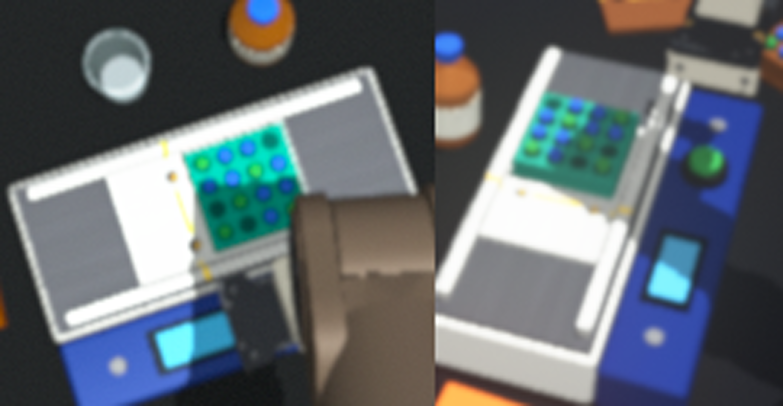

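The carrier is flat on its pins, with brass in the holes at (172,176) and (196,244). The button at (706,163) is up and the gripper is clear.

```bash
python3 -c "
from cell import env
print(env.job_done())"
```

```text
the job is handed in; nothing more can be done
None
```

I pushed the carrier until it dropped flat over both pins, then pressed the start button fully down and released it; the job is handed in at about 10 s on the clock, and no verdict was returned.

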